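# Take the size of a wheel-bearing bore with a telescoping gauge

## Task

Take the size of the bearing bore in the brake disc with the larger of the two telescoping gauges on the rack, taking it by its flat brass lock key: draw it out of its slot, lower it upright into the bore with its plungers still locked in until the head rests on the shoulder at the bottom, and, pressing it down lightly so that it does not turn with you, turn the key about a quarter turn anticlockwise so that the plungers spring out to the bore wall. Turn the key back clockwise until the lock is tight again, draw the gauge straight up out of the bore without pushing the plungers in, and hang it, still locked at the bore's size, in the free slot of the rack. Never bear on the disc with more than 30 N, and leave everything else where it is.

Things in the scene. Friction and masses are not known exactly. Their poses are not given: they have to be found in the camera images.
- disc: Fixed. Grey steel rear brake disc with integral hub, 250 mm across, lying hat face down on the bench. Origin on its axis at the bench surface, z up. The friction ring's top is 49 mm up; inside it an annular hollow; in the middle a round boss 83 mm across rises to 62 mm and holds the vertical bearing bore, 64 mm across, open at the top.
- bore_mouth (a point): Centre of the bore's open top rim, 62 mm above the bench, on the bore axis (z up). The bearing shoulder, a flat ring 20 to 32 mm from the axis (its middle is an open hole), closes the bore below; its depth differs from disc to disc, 38 to 50 mm below this point, and is not measured: feel for it. A head resting on it has its centre 8 mm above it.
- rack: Fixed. Gauge rack: blue base 130 x 210 mm and two rear posts carrying a flat 4 mm steel shelf with its top 150 mm above the bench. Origin at the bench. Its x axis points from the open front to the posts at the back, y along the shelf, z up. The shelf's front edge is 25 mm in front (-x) of the slot points; the two slots are 18 mm wide, open at the front edge, and end 9 mm behind the slot points.
- slot_left (a point): Where the axis of a gauge hung in the left (+y) slot crosses the shelf's top surface (axes as the rack). A gauge hangs with its handle in the slot and its collar on the shelf; to take it out, lift it a few mm and draw it 70 mm or more along -x of the rack, until its head is clear of the shelf's front edge, before raising it. One of the two slots holds the larger gauge at the start, the other the smaller one.
- slot_right (a point): The same for the right (-y) slot, 100 mm from the other. The shelf is 210 mm wide along y, a slot 50 mm to either side of its middle.
- gauge_key (a point): Centre of the brass lock key on top of the larger telescoping gauge (loose, about 0.25 kg, 170 mm tall, hanging upright at the start): flat-sided, 24 mm wide (its x axis), 14 mm thick (its y axis: grip it across this) and 33 mm tall, z up along the gauge; 152 mm above the gauge's underside, 24 mm above the underside of the collar. It turns with the key.
- gauge_collar (a point): Centre of the underside of the gauge's collar (26 mm across, 6 mm thick), on the gauge's axis, 128 mm above its underside; this face rests on the rack's shelf. Below it the handle is 11 to 13 mm thick.
- gauge_head (a point): Centre of the gauge's T head, a level tube 16 mm thick and 51 mm long along its x axis; z up along the handle, which rises from its middle. 8 mm above the gauge's underside, 144 mm below the key's centre.
- tip_a (a point): Outer end of one plunger, which slides out of the head along +x of gauge_head. From tip to tip the gauge measures 55 mm with both plungers fully in, 87 mm fully out. Springs push each plunger out with about 3 N. With the lock tight a plunger is only held by friction: a side push of some 12 to 20 N moves it and spoils the setting.
- tip_b (a point): Outer end of the other plunger, along -x of gauge_head.
- gauge_lock (a joint): Turn of the lock key relative to the gauge's handle, rad, growing anticlockwise seen from above: 0 is the tight stop, below about 0.3 the plungers are held firmly, above about 0.9 they are free, 1.9 is the loose stop. At the start 0 to 0.2. Turning takes 0.07 to 0.09 N m; the gauge turns along unless its head bears on the shoulder with 8 N or more, or the plungers press on the bore wall.
- small_key (a point): Centre of the key of the smaller telescoping gauge (head 40 mm long, key of grey aluminium, else alike), a loose bystander that hangs in the other slot; leave it there.
- bearing: Bystander: new wheel bearing, 64 mm across, 36 mm tall, standing on the bench; origin at its underside.
- micrometer: Bystander: outside micrometer, 190 mm long, lying flat; origin at the bench in the mouth of its frame.
- pad_a: Bystander: brake pad 105 x 48 x 16 mm lying flat; origin at its underside.
- pad_b: Bystander: a second brake pad like the first.
- spray: Bystander: spray can 58 mm across, 190 mm tall; origin at its underside.
- spanner: Bystander: spanner 190 mm long lying flat.
Not all that is in view belongs to the job. What is shaped like the part that bears gauge_key but orange is not meant. Leave any green look-alike of the rack alone.

How it is judged (in metres and radians):
On the way, in this order (a step that is already met when the one before it is completed fails the run):
1. the gauge's head bears on the shoulder at the bottom of the bore (over 2 N), plungers still locked in (under 59 mm over the tips) (horizontal distance between gauge_head and bore_mouth below 0.009 m and z of gauge_head in the frame of bore_mouth below -0.025 m and contact force between gauge and disc above 2 N and distance between tip_a and tip_b below 0.059 m), for 0.2 s.
2. with the head in the bore the lock is loosened (over 0.9 rad) and the plungers have sprung out to the wall (over 62.5 mm over the tips) (horizontal distance between gauge_head and bore_mouth below 0.009 m and z of gauge_head in the frame of bore_mouth below -0.015 m and value of joint gauge_lock above 0.9 rad and distance between tip_a and tip_b above 0.0625 m), for 0.2 s.
3. with the head still in the bore and the plungers on the wall the lock is tight again (under 0.3 rad) (horizontal distance between gauge_head and bore_mouth below 0.009 m and z of gauge_head in the frame of bore_mouth below -0.015 m and value of joint gauge_lock below 0.3 rad and distance between tip_a and tip_b above 0.0625 m), for 0.2 s.
At the end, for the whole second after the job is handed in: The larger gauge hangs upright (within 0.1 rad) and still in a slot of the rack, the underside of its collar within 13 mm of that slot's point; its lock is tight (under 0.3 rad) and its tips are still set to the bore: 62.8 to 65.8 mm apart ((distance between gauge_collar and slot_left below 0.013 m or distance between gauge_collar and slot_right below 0.013 m) and angle between gauge_collar's own z axis and vertical below 0.1 rad and distance between tip_a and tip_b between 0.0628 and 0.0658 m and value of joint gauge_lock below 0.3 rad and linear speed of gauge below 0.02 m/s); the robot touches nothing.
It fails at once if the gauge bears on the disc with more than 30 N (contact force between gauge and disc above 30 N).
It fails at once if a bystander is moved (by more than 3 cm; the smaller gauge by more than 2 cm) (distance of small_key from where it was at the start of the episode above 0.02 m or distance of any of bearing, micrometer, pad_a, pad_b, spray, spanner from where it was at the start of the episode above 0.03 m).
It also fails if it takes over 72 s, if anything falls off the work surface, if the arm or the gripper's body presses on something with over 40 N, if the wrist force passes 120 N, or if a joint passes its speed limit or range.

## Robot

A 6-joint arm with a two-finger parallel gripper is mounted at the origin on the work surface. World frame = base frame: x ahead of the robot, y to its left, z up, the work surface at z = 0. Lengths are in m, angles in degrees, forces in N, time in s.
With the tool pointing down it reaches from about 0.275 to 0.85 m from the base axis. Payload 5.2 kg.
Tool frame: the origin (TCP) lies where the fingers leave the gripper's body, on its centre line; the fingertips stand 73 mm ahead of it and the grasp point (between the pads) lies 54 mm ahead of it; x points along the fingers, y is the direction in which the jaws open and shut, and the axes are right-handed (so a half turn about x gives the same grasp; the last joint's range is limited). The gripper opens to 85 mm and grips with 20 to 120 N. Pads are 22 mm wide; open, the fingers measure 114 mm over their backs; the gripper's body (76 mm by 85 mm) begins 54 mm behind the grasp point. The pads swing forward as they close: fully open they stand 13 mm farther back than shut.
Start: joints at [-75.447, 14.817, 87.949, -0, 77.235, -11.62], TCP at [0.243, -0.494, 0.304] pointing down, gripper open.
Joint ranges: [-179.93, 179.93], [-52.35, 119.4], [10.71, 147.94], [-69.91, 249.91], [12.55, 155.21], [-178.61, 178.61]. Speed limits (degrees/s): [147.25, 147.25, 180, 180, 180, 180].

## Interface

Orientations are given as a 3x3 rotation matrix whose columns are the frame's x, y, z axes.
In Python, from rig import * gives the robot as it stands.
- The arm moves only by the shell command python3 -m pendant 'ROWS'. ROWS is JSON, a list that holds one entry, the list of rows, each a list of 7 numbers: the turn, a rotation vector about the tool's x, y, z in rad, then the shift along the tool's x, y, z in units of 25 mm (1.0 is 25 mm), then the finger opening in mm, from 0 to 85.4. A call has 1 to 10 rows; each row shifts and turns the commanded pose from where the row before left it, along the tool's axes as they then stand; what a row does not reach is not made up. A row lasts 1/10 s, in which the tool goes at most 50 mm and 8.59 degrees, less where a joint would pass 70% of its speed; a pose out of reach is approached as far as the arm can. A call is refused whole if a number of a shift passes 1 or a number of a turn 0.15, either way. A call with a gripper value outside its range is refused whole. The fingers move at their own pace and stop on an object; the grip force is fixed at half the most. Time passes only in rows, so rows that do not move let the fingers close. It gives the time, the measured TCP pose, the force and the opening at its end, in the units of the state.
- get_state(): the state, without advancing time (a new reading comes with each control period).
- get_image(name): name is "scene" or "top"; returns a dict with "color" (384x512x3 uint8, red, green, blue), "range_z" (384x512 float32, m along the optical axis (not along the pixel's ray), 0 where there is no reading), "vertical_fov" (degrees; the focal length in pixels is half the picture's height over the tangent of half this angle, whatever the lens; pixels are square), "cx", "cy" (the principal point, pixels), "k1" (the pictures are not rectified: a ray, as slopes to the right and down, at radius r is drawn at 1 + k1 r^2 times it, then the intrinsics apply), "extrinsics" (4x4, takes a point from camera to world coordinates). Camera axes: x right, y up, looking along -z (the intrinsics and any distortion apply to the point x, -y, -z); pixel columns grow to the right and rows downward; lengths in m; the calibration is good to about 2 mm. A picture is of the moment at which its call begins.
- job_done(): hands the job in, once; it reports no verdict.
Trained networks look in a picture, given as the dict that the camera call returned (one of the last four; its "shot" number tells which), for a name from the list of things; names that differ only in an ending like _2 or _b are one class to them, and where a whole thing is asked for, a point or a joint stands for the part that bears it (a point fixed in the world has none). Each returns a list of dicts, best first, with "p" (0 to 1); they miss things now and then, are a little off and sometimes report something else, mostly with a low value. They report only what shows in the picture. A call takes as long as a camera call. They do not tell look-alikes from the thing itself.
- silhouettes(query, picture): "region" (384x512 bool, what is visible of it) and "pixel" ([column, row] in pixels, amid what is visible of it).
The state is a dict: "time_s": time; "joints": joint angles; "joint_velocities": joint speeds; "tau": joint torques, N m; "tcp_pos": TCP position; "orientation": TCP orientation; "force": force on the tool from outside, world axes, zero at the start; "ft_torque": the same for the moment, N m; "width": finger opening in m.
Only numpy, scipy, OpenCV 4.12 (cv2) and the standard library are available. Lean on these libraries where they do the work, as an engineer would, in place of code of your own. Each camera call takes 0.05 s, during which the arm holds its last target. There are 200 camera calls.

## Working session

There is one attempt and no reset: what is moved stays moved. The work goes in short steps, Python scripts to look and compute and a shell command to move; the robot and the scene stay as the last step left them, time stands still between calls to the robot, and variables do not carry over. Pictures are saved under pics/ and viewed, about 8 in all and at most 12, crops included, and the job is handed in when it is done.

```bash
ls; mkdir -p pics; cat > h.py <<'E'
from rig import *
import numpy as np, cv2
def rays(im,px):
    px=np.atleast_2d(np.asarray(px,float)); h=im["color"].shape[0]
    f=h/2/np.tan(np.radians(im["vertical_fov"])/2)
    d=(px-[im["cx"],im["cy"]])/f; u=d.copy()
    for _ in range(20): u=d/(1+im["k1"]*(u**2).sum(1,keepdims=True))
    return u
def pts(im,px,z=None):
    px=np.atleast_2d(px); u=rays(im,px)
    if z is None: z=im["range_z"][px[:,1].astype(int),px[:,0].astype(int)]
    P=np.c_[u[:,0]*z,-u[:,1]*z,-np.ones(len(u))*z]
    E=np.array(im["extrinsics"]); return P@E[:3,:3].T+E[:3,3]
def onplane(im,px,zw):
    u=rays(im,px);E=np.array(im["extrinsics"]);d=np.c_[u[:,0],-u[:,1],-np.ones(len(u))]@E[:3,:3].T
    return E[:3,3]+d*((zw-E[2,3])/d[:,2])[:,None]
def cloud(im,reg):
    r,c=np.nonzero(reg&(im["range_z"]>0)); return pts(im,np.c_[c,r])
def save(im,name,crop=None,s=1):
    a=im["color"][:,:,::-1]
    if crop: a=a[crop[1]:crop[3],crop[0]:crop[2]]
    cv2.imwrite("pics/"+name,cv2.resize(a,None,fx=s,fy=s,interpolation=cv2.INTER_CUBIC))
E
python3 - <<'E'
from h import *
s=get_state(); print(s)
A=get_image("scene");B=get_image("top")
cv2.imwrite("pics/a.png",cv2.resize(np.vstack([A["color"],B["color"]])[:,:,::-1],None,fx=.78,fy=.78))
for n,im in (("scene",A),("top",B)):
    print(n,im["vertical_fov"],im["k1"],np.round(im["extrinsics"],3).tolist())
    for q in ["gauge_key","small_key","gauge_collar","rack","disc","bearing","spray","micrometer","pad_a","spanner"]:
        for d in silhouettes(q,im)[:4]:
            c=cloud(im,d["region"])
            if len(c): print(q,round(d["p"],2),np.round(d["pixel"]),len(c),np.round(np.median(c,0),3),np.round(c.min(0),3),np.round(c.max(0),3),np.median(im["color"][d["region"]],0))
E
```

```text
pics
{'time_s': 0.0, 'joints': array([-7.54470015e+01,  1.48603656e+01,  8.80130214e+01,  1.88813264e-03,
        7.72338591e+01, -1.16200315e+01]), 'joint_velocities': array([ 0.07829879, -0.01240384, -0.02760186, -0.01336148, -0.02151217,
        0.00140534]), 'tau': array([ 5.97421458e-04, -4.46032584e+01, -2.90565509e+01, -2.72286261e-04,
        1.19261097e-02, -2.47170271e-05]), 'tcp_pos': array([ 0.24251787, -0.49319498,  0.30305056]), 'orientation': array([[-4.39227850e-04,  4.41076487e-01, -8.97469409e-01],
       [ 1.81981583e-03, -8.97467656e-01, -4.41076517e-01],
       [-9.99998248e-01, -1.82696212e-03, -4.08485183e-04]]), 'force': array([-0.80593835,  1.38279494, -0.69816877]), 'ft_torque': array([ 0.02023582,  0.06934717, -0.03072804]), 'width': 0.08535647885421269}
scene 53.54332918241894 0.033839213240061276 [[-0.691, -0.523, 0.499, 1.057], [0.723, -0.505, 0.471, 0.531], [0.005, 0.686, 0.727, 0.92], [0.0, 0.0, 0.0, 1.0]]
gauge_key 0.64 [190. 147.] 89 [ 0.581 -0.21   0.182] [ 0.565 -0.222  0.16 ] [ 0.591 -0.205  0.193] [188. 153.  89.]
gauge_key 0.38 [202. 125.] 78 [ 
[... 2570 characters left out ...]
0.042] [197.5 197.  211. ]
spray 0.75 [409. 182.] 595 [ 0.555 -0.479  0.157] [ 0.531 -0.589 -0.01 ] [ 0.621 -0.464  0.195] [251. 240. 234.]
micrometer 0.55 [266. 135.] 259 [ 0.743 -0.024  0.014] [ 0.643 -0.042 -0.001] [0.822 0.013 0.022] [214. 220. 223.]
micrometer 0.53 [300. 167.] 52 [ 0.585 -0.114  0.188] [ 0.576 -0.124  0.032] [ 0.596 -0.108  0.196] [254. 254. 254.]
pad_a 0.85 [136. 216.] 432 [0.439 0.457 0.014] [ 0.382  0.425 -0.007] [0.497 0.494 0.023] [165. 152. 145.]
pad_a 0.64 [137. 175.] 385 [0.587 0.447 0.014] [ 0.53   0.416 -0.001] [0.641 0.478 0.023] [160. 147. 140.]
spanner 0.79 [378. 240.] 304 [ 0.371 -0.421  0.006] [ 0.292 -0.489 -0.005] [ 0.453 -0.355  0.015] [246. 246. 251.]
```

View pics/a.png

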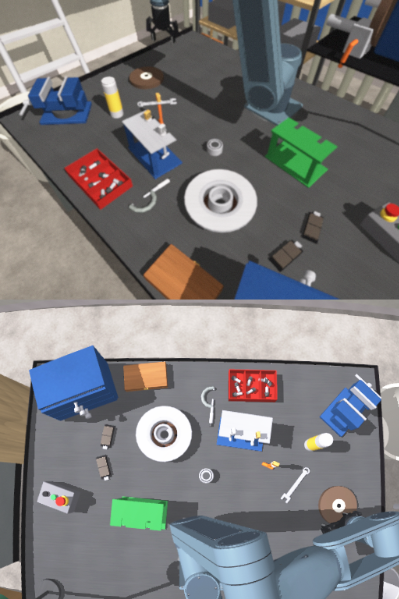

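```bash
python3 - <<'E'
from h import *
A=get_image("scene");B=get_image("top")
a=cv2.resize(A["color"][85:235,140:290],(600,600),interpolation=cv2.INTER_CUBIC)
b=cv2.resize(B["color"][140:270,270:400],(600,600),interpolation=cv2.INTER_CUBIC)
cv2.imwrite("pics/b.png",cv2.resize(np.hstack([a,b])[:,:,::-1],(800,400)))
full=np.ones((384,512),bool)
for n,im in (("scene",A),("top",B)):
    c=cloud(im,full)
    m=(np.hypot(c[:,0]-.598,c[:,1]-.184)<.06)&(c[:,2]>.055)&(c[:,2]<.072)
    q=c[m]; print(n,"boss",len(q),np.round([q.min(0),q.max(0)],4).tolist(),np.median(q[:,2]))
    (x,y),r=cv2.minEnclosingCircle(q[:,:2].astype(np.float32)); print("enc",x,y,r)
    from scipy.optimize import least_squares
    # centre such that all pts lie in 32..41.5
    f=lambda p:np.maximum(0,np.hypot(q[:,0]-p[0],q[:,1]-p[1])-.0415)+np.maximum(0,.032-np.hypot(q[:,0]-p[0],q[:,1]-p[1]))
    print("annulus",least_squares(f,[x,y]).x)
    d=c[(np.hypot(c[:,0]-.598,c[:,1]-.184)<.14)&(abs(c[:,2]-.049)<.006)]
    g=lambda p:np.maximum(0,np.hypot(d[:,0]-p[0],d[:,1]-p[1])-.125)
    (x,y),r=cv2.minEnclosingCircle(d[:,:2].astype(np.float32)); print("ring enc",x,y,r,least_squares(g,[x,y]).x,np.median(d[:,2]))
    # shelf
    s=c[(abs(c[:,2]-.150)<.006)&(abs(c[:,0]-.62)<.12)&(abs(c[:,1]+.165)<.15)]
    print("shelf",len(s),np.median(s[:,2]),[ [round(float(v),4) for v in t] if not np.isscalar(t) else round(t,2) for t in cv2.minAreaRect(s[:,:2].astype(np.float32))],np.round(cv2.boxPoints(cv2.minAreaRect(s[:,:2].astype(np.float32))),3).tolist())
    for nm,(kx,ky) in dict(big=(.577,-.214),small=(.588,-.114),orange=(.465,-.287)).items():
        k=c[(np.hypot(c[:,0]-kx,c[:,1]-ky)<.03)&(c[:,2]>.160)]
        t=k[k[:,2]>k[:,2].max()-.010]; rc=cv2.minAreaRect(t[:,:2].astype(np.float32))
        print(nm,len(k),len(t),np.round(t.mean(0),4),np.round(rc[0],4),np.round(rc[1],4),round(rc[2],1),k[:,2].max())
E
```

```text
scene boss 317 [[0.5557, 0.1403, 0.055], [0.6404, 0.2248, 0.0662]] 0.06091481209877714
enc 0.5981691479682922 0.18295037746429443 0.042901065200567245
annulus [0.59831138 0.18289466]
ring enc 0.5971333980560303 0.1813553124666214 0.12640804052352905 [0.59738383 0.18227922] 0.049086780091945836
shelf 1707 0.15106422469128222 [[0.6153, -0.17], [0.2135, 0.109], 82.29] [[0.546999990940094, -0.2680000066757202], [0.6549999713897705, -0.28299999237060547], [0.6840000152587891, -0.07199999690055847], [0.5759999752044678, -0.05700000002980232]]
big 95 40 [ 0.5784 -0.2134  0.1899] [ 0.5776 -0.2147] [0.0247 0.0154] 9.2 0.19394714505908783
small 99 44 [ 0.5916 -0.1147  0.1902] [ 0.5902 -0.1152] [0.0238 0.0143] 13.9 0.1949502111236482
orange 28 26 [ 0.4654 -0.2896  0.1689] [ 0.4645 -0.2905] [0.0272 0.0123] 67.8 0.1740358092706875
top boss 190 [[0.555, 0.1399, 0.0554], [0.6363, 0.2209, 0.0684]] 0.06132723379662286
enc 0.5953274369239807 0.1803128570318222 0.04219963401556015
annulus [0.59542564 0.18040281]
ring enc 0.5950720310211182 0.17898383736610413 0.12456995248794556 [0.59507203 0.17898384] 0.04909939833574162
shelf 1957 0.15012385504891745 [[0.6129, -0.1722], [0.212, 0.1077], 82.47] [[0.5460000038146973, -0.27000001072883606], [0.6520000100135803, -0.2840000092983246], [0.6800000071525574, -0.07400000095367432], [0.5730000138282776, -0.05999999865889549]]
big 51 36 [ 0.5753 -0.2163  0.1907] [ 0.5744 -0.2166] [0.0224 0.0126] 1.2 0.19479093325879515
small 47 39 [ 0.5879 -0.1168  0.1904] [ 0.588 -0.117] [0.0228 0.0125] 3.0 0.19512912422221662
orange 39 36 [ 0.46   -0.2907  0.1687] [ 0.4598 -0.2907] [0.0233 0.0139] 63.9 0.17373382891410794
```

View pics/b.png

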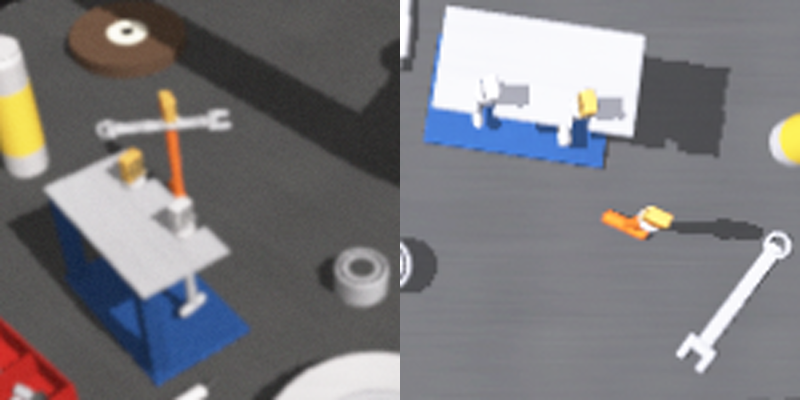

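Candidates: the brass key in the steel shelf at scene px (190,147) / top (326,174); the orange-handled look-alike on the bench at scene (202,125) / top (350,212); the grey-keyed smaller gauge at scene (208,172) / top (300,167). I choose the brass key in the blue rack's right slot, at about (0.576, -0.216). The crop confirms it: steel handle, blue rack. The green rack is a decoy.

```bash
cat >> h.py <<'E'
def go(x=None,y=None,z=None,yaw=None):
    s=get_state();R=np.array(s["orientation"]);p=np.array(s["tcp_pos"])
    y0=np.degrees(np.arctan2(R[1,1],R[0,1])); yaw=y0 if yaw is None else yaw
    t=np.where([v is None for v in (x,y,z)],p,np.array([v if v is not None else 0 for v in (x,y,z)]))
    c,n=np.cos(np.radians(yaw)),np.sin(np.radians(yaw)); T=np.array([[0,c,n],[0,n,-c],[-1,0,0]])
    print("t",round(s["time_s"],2),"p",np.round(p,4),"yaw",round(y0,2),"j6",round(s["joints"][5],1),"tilt",np.round(R[:2,0],4),"F",np.round(s["force"],1),"M",np.round(s["ft_torque"],2),"w",round(s["width"],4))
    print("turn x",round(-np.radians((yaw-y0+180)%360-180),3),"shift units",np.round(T.T@(t-p)/.025,2))
E
python3 -m pendant '[[[0.15,0,0,0,0,0,60],[0.15,0,0,0,0,0,50],[0.07,0,0,0,0,0,40],[0,0,0,0,-0.7,-1,40],[0,0,0,0,-0.7,-1,40],[0,0,0,0,-0.7,-1,40],[0,0,0,0,-0.7,-1,40],[0,0,0,0,-0.7,-1,40],[0,0,0,0,-0.7,-1,40],[0,0,0,0,-0.7,-1,40]]]'
python3 -m pendant '[[[0,0,0,0,-0.7,-1,40],[0,0,0,0,-0.7,-1,40],[0,0,0,0,-0.7,-1,40],[0,0,0,0,-0.7,-1,40],[0,0,0,0,-0.7,-1,40],[0,0,0,0,-0.7,-1,40],[0,0,0,0,0,0,40],[0,0,0,0,0,0,40],[0,0,0,0,0,0,40]]]'
python3 -c "
from h import *
go(.576,-.2157,.232,-85)
A=get_image('scene');save(A,'c.png',(130,85,250,205),5)"
```

```text
time_s: 2.2
tcp_pos: [0.4072, -0.3555, 0.304]
orientation: [[0.0, 0.087, -0.996], [-0.0, -0.996, -0.087], [-1.0, 0.0, -0.0]]
force: [0.7, 0.6, -0.2]
width: 0.0399
time_s: 3.1
tcp_pos: [0.5461, -0.2393, 0.3038]
orientation: [[-0.001, 0.086, -0.996], [-0.0, -0.996, -0.086], [-1.0, 0.0, 0.001]]
force: [0.5, -0.9, -0.3]
width: 0.04
t 3.1 p [ 0.5461 -0.2393  0.3038] yaw -85.05 j6 50.7 tilt [-0.0007 -0.0002] F [ 0.5 -0.9 -0.3] M [-0.01  0.03 -0.03] w 0.04
turn x -0.001 shift units [ 2.87 -0.84 -1.27]
```

```bash
python3 -m pendant '[[[0,0,0,0,-0.42,-0.64,40],[0,0,0,0,-0.42,-0.64,40],[0,0,0,0.9,0,0,40],[0,0,0,0,0,0,40],[0,0,0,0,0,0,40],[0,0,0,0,0,0,40]]]'
python3 -c "
from h import *
go(.576,-.2157,.232,-85)
A=get_image('scene');B=get_image('top')
a=cv2.resize(A['color'][95:195,140:240],(500,500),interpolation=cv2.INTER_CUBIC)
b=cv2.resize(B['color'][130:230,270:370],(500,500),interpolation=cv2.INTER_CUBIC)
cv2.imwrite('pics/c.png',cv2.resize(np.hstack([a,b])[:,:,::-1],(800,400)))"
```

```text
time_s: 3.75
tcp_pos: [0.5769, -0.2155, 0.2822]
orientation: [[0.001, 0.086, -0.996], [-0.001, -0.996, -0.086], [-1.0, 0.001, -0.001]]
force: [0.6, -0.5, -1.1]
width: 0.04
t 3.75 p [ 0.5769 -0.2155  0.2822] yaw -85.05 j6 54.2 tilt [ 0.0008 -0.0005] F [ 0.6 -0.5 -1.1] M [-0.    0.01  0.04] w 0.04
turn x -0.001 shift units [2.01 0.01 0.04]
```

View pics/c.png

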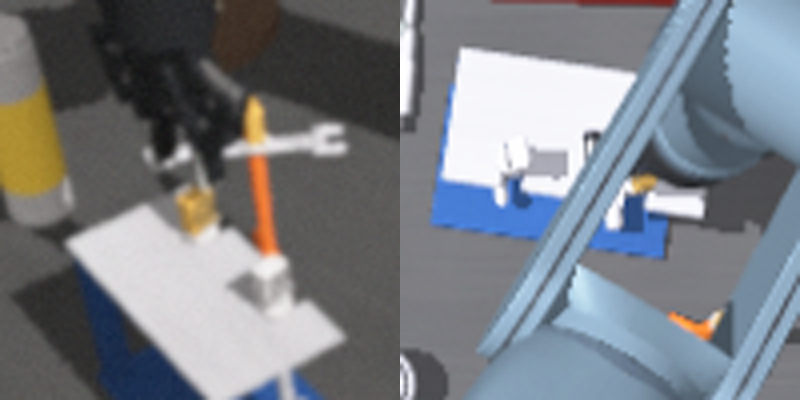

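The view shows both fingers straddling the brass key (scene crop ~(195,210)), so I descend and close.

```bash
python3 -m pendant '[[[0,0,0,0.7,0,0,40],[0,0,0,0.7,0,0,40],[0,0,0,0.6,0,0,40],[0,0,0,0,0,0,40],[0,0,0,0,0,0,30],[0,0,0,0,0,0,22],[0,0,0,0,0,0,18],[0,0,0,0,0,0,15],[0,0,0,0,0,0,12],[0,0,0,0,0,0,5]]]'
python3 -m pendant '[[[0,0,0,0,0,0,5],[0,0,0,0,0,0,5],[0,0,0,0,0,0,5],[0,0,0,0,0,0,5]]]'
python3 -c "
from h import *
go()"
```

```text
time_s: 4.85
tcp_pos: [0.5771, -0.2151, 0.2324]
orientation: [[0.001, 0.087, -0.996], [-0.0, -0.996, -0.087], [-1.0, 0.001, -0.001]]
force: [-0.7, 1.1, 6.3]
width: 0.0132
time_s: 5.25
tcp_pos: [0.5771, -0.2151, 0.2324]
orientation: [[0.001, 0.087, -0.996], [-0.001, -0.996, -0.087], [-1.0, 0.001, -0.001]]
force: [-0.7, 1.2, 6.3]
width: 0.0131
t 5.25 p [ 0.5771 -0.2151  0.2324] yaw -85.02 j6 54.2 tilt [ 0.0014 -0.0005] F [-0.7  1.2  6.3] M [ 0.28  0.03 -0.01] w 0.0131
turn x -0.0 shift units [0. 0. 0.]
```

```bash
python3 -m pendant '[[[0,0,0,-0.12,0,0,5],[0,0,0,-0.12,0,0,5],[0,0,0,0,0,0,5],[0,0,0,0,0,0,5]]]'
python3 -c "
from h import *
go()"
python3 -m pendant '[[[0,0,0,0,-0.09,0.41,5],[0,0,0,0,-0.09,0.41,5],[0,0,0,0,-0.09,0.41,5],[0,0,0,0,-0.09,0.41,5],[0,0,0,0,-0.09,0.41,5],[0,0,0,0,-0.09,0.41,5],[0,0,0,0,-0.09,0.41,5],[0,0,0,0,-0.09,0.41,5],[0,0,0,0,0,0,5],[0,0,0,0,0,0,5]]]'
python3 -c "
from h import *
go(.46,-.10,.325)"
```

```text
time_s: 5.65
tcp_pos: [0.5766, -0.2151, 0.237]
orientation: [[-0.001, 0.087, -0.996], [0.0, -0.996, -0.087], [-1.0, -0.0, 0.001]]
force: [-0.1, -0.2, -1.5]
width: 0.0129
t 5.65 p [ 0.5766 -0.2151  0.237 ] yaw -85.03 j6 54.2 tilt [-0.0007  0.0003] F [-0.1 -0.2 -1.5] M [-0.01 -0.11  0.01] w 0.0129
turn x -0.0 shift units [0. 0. 0.]
time_s: 6.65
tcp_pos: [0.4935, -0.2044, 0.2376]
orientation: [[0.001, 0.086, -0.996], [-0.0, -0.996, -0.086], [-1.0, 0.0, -0.001]]
force: [0.5, -0.3, -2.6]
width: 0.0131
t 6.65 p [ 0.4935 -0.2044  0.2376] yaw -85.05 j6 50.6 tilt [ 0.0007 -0.0003] F [ 0.5 -0.3 -2.6] M [-0.02 -0.03  0.01] w 0.0131
turn x -0.0 shift units [-3.49 -4.28  0.97]
```

```bash
python3 -m pendant '[[[0,0,0,-0.9,0,0,5],[0,0,0,-0.9,0,0,5],[0,0,0,-0.9,0,0,5],[0,0,0,-0.8,-0.8,0,5],[0,0,0,0,-1,0,5],[0,0,0,0,-1,0,5],[0,0,0,0,-1,0,5],[0,0,0,0,-1,0,5],[0,0,0,0,-1,0,5],[0,0,0,0,-1,0,5]]]'
python3 -m pendant '[[[0,0,0,0,-1,-0.4,5],[0,0,0,0,-1,-0.5,5],[0,0,0,0,-1,-0.5,5],[0,0,0,0,-1,-0.5,5],[0,0,0,0,-1,-0.5,5],[0,0,0,0,-1,-0.5,5],[0,0,0,0,-1,-0.5,5],[0,0,0,0,-0.8,-0.5,5],[0,0,0,0,0,0,5],[0,0,0,0,0,0,5]]]'
python3 -c "
from h import *
go(.5968,.1815,.325)"
```

```text
time_s: 7.65
tcp_pos: [0.4791, -0.0339, 0.3251]
orientation: [[0.001, 0.087, -0.996], [-0.0, -0.996, -0.087], [-1.0, 0.0, -0.001]]
force: [1.0, -0.0, -1.6]
width: 0.0131
time_s: 8.65
tcp_pos: [0.5592, 0.1683, 0.3245]
orientation: [[-0.001, 0.088, -0.996], [-0.0, -0.996, -0.088], [-1.0, 0.0, 0.001]]
force: [0.3, 0.2, -3.1]
width: 0.0132
t 8.65 p [0.5592 0.1683 0.3245] yaw -84.95 j6 90.8 tilt [-0.0006 -0.0004] F [ 0.3  0.2 -3.1] M [ 0.01 -0.06  0.02] w 0.0132
turn x -0.0 shift units [-0.02 -0.39 -1.55]
```

```bash
python3 -m pendant '[[[0,0,0,0,-0.2,-0.77,5],[0,0,0,0,-0.2,-0.77,5],[0,0,0,0,0,0,5],[0,0,0,0,0,0,5],[0,0,0,0,0,0,5]]]'
python3 - <<'E'
from h import *
go(.5968,.1815,.325)
A=get_image("scene");B=get_image("top")
a=cv2.resize(A["color"][150:320,200:370],(400,400),interpolation=cv2.INTER_CUBIC)
b=cv2.resize(B["color"][90:260,130:300],(400,400),interpolation=cv2.INTER_CUBIC)
cv2.imwrite('pics/d.png',np.hstack([a,b])[:,:,::-1])
for nm,im in (("scene",A),("top",B)):
    c=cloud(im,np.ones((384,512),bool))
    for z0,z1 in [(.105,.115),(.115,.122),(.122,.135),(.135,.155),(.155,.175),(.175,.195),(.195,.215),(.215,.235)]:
        q=c[(np.hypot(c[:,0]-.597,c[:,1]-.182)<.06)&(c[:,2]>z0)&(c[:,2]<z1)]
        if len(q): print(nm,z0,len(q),np.round(np.median(q,0),4),np.round(q.min(0),3),np.round(q.max(0),3))
    for q in ("gauge_head","gauge_key"):
        for d in silhouettes(q,im)[:2]: 
            k=cloud(im,d["region"]); print(nm,q,round(d["p"],2),d["pixel"],len(k),np.round(np.median(k,0),3))
E
```

```text
time_s: 9.15
tcp_pos: [0.5959, 0.1804, 0.3248]
orientation: [[-0.001, 0.086, -0.996], [-0.0, -0.996, -0.086], [-1.0, 0.0, 0.001]]
force: [-0.4, 0.6, -2.1]
width: 0.0127
t 9.15 p [0.5959 0.1804 0.3248] yaw -85.07 j6 91.7 tilt [-0.0008 -0.0003] F [-0.4  0.6 -2.1] M [ 0.    0.01 -0.01] w 0.0127
turn x -0.0 shift units [-0.01 -0.04 -0.04]
scene 0.115 12 [0.6214 0.1858 0.1203] [0.59  0.174 0.116] [0.624 0.189 0.122]
scene 0.122 99 [0.6018 0.1835 0.128 ] [0.572 0.173 0.122] [0.624 0.189 0.135]
scene 0.135 19 [0.601  0.1839 0.1456] [0.594 0.178 0.138] [0.603 0.185 0.154]
scene 0.155 24 [0.6006 0.183  0.1629] [0.595 0.176 0.156] [0.603 0.186 0.175]
scene 0.175 21 [0.6011 0.183  0.186 ] [0.595 0.175 0.175] [0.603 0.187 0.194]
scene 0.195 27 [0.6013 0.1839 0.2042] [0.595 0.179 0.196] [0.605 0.187 0.214]
scene 0.215 27 [0.6022 0.1833 0.2261] [0.593 0.177 0.215] [0.605 0.187 0.234]
scene gauge_head 0.69 [283.6, 223.3] 264 [0.603 0.183 0.18 ]
scene gauge_head 0.62 [204.1, 131.8] 175 [ 0.466 -0.288  0.117]
scene gauge_key 0.6 [284.9, 198.7] 67 [0.607 0.179 0.272]
scene gauge_key 0.54 [202.3, 123.5] 54 [ 0.467 -0.285  0.16 ]
top 0.115 1 [0.5709 0.1734 0.121 ] [0.571 0.173 0.121] [0.571 0.173 0.121]
top 0.122 17 [0.6001 0.1737 0.127 ] [0.573 0.172 0.122] [0.617 0.177 0.13 ]
```

View pics/d.png

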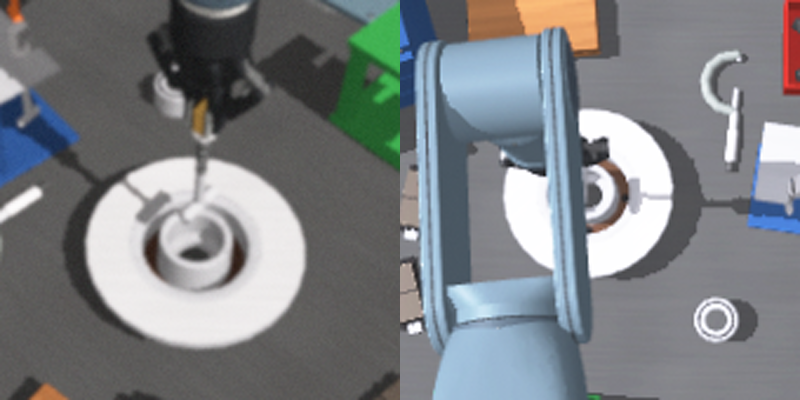

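Scene: the gauge hangs upright, with the head over the boss, about 2 mm short in y relative to the bore. I correct that and descend.

```bash
python3 -m pendant '[[[0,0,0,0.6,-0.08,-0.03,5],[0,0,0,0.6,0,0,5],[0,0,0,0.6,0,0,5],[0,0,0,0,0,0,5],[0,0,0,0,0,0,5]]]'
python3 - <<'E'
from h import *
go(.5964,.1826,.238)
A=get_image("scene")
save(A,'e.png',(230,170,340,280),5)
c=cloud(A,np.ones((384,512),bool))
q=c[(np.hypot(c[:,0]-.597,c[:,1]-.182)<.045)&(c[:,2]>.070)&(c[:,2]<.088)]
print(len(q),np.median(q,0),q.min(0),q.max(0)); r=cv2.minAreaRect(q[:,:2].astype(np.float32)); print(r)
E
```

```text
time_s: 9.95
tcp_pos: [0.597, 0.1832, 0.2801]
orientation: [[-0.0, 0.087, -0.996], [-0.0, -0.996, -0.087], [-1.0, 0.0, 0.0]]
force: [0.4, 0.3, -2.2]
width: 0.0131
t 9.95 p [0.597  0.1832 0.2801] yaw -85.02 j6 91.9 tilt [-0.0003 -0.0001] F [ 0.4  0.3 -2.2] M [-0.04 -0.06  0.01] w 0.0131
turn x -0.0 shift units [1.68 0.02 0.03]
105 [0.60273558 0.18699979 0.08354393] [0.57046167 0.17746154 0.07394823] [0.62556627 0.19303205 0.08762673]
((0.598019540309906, 0.18533608317375183), (0.055101752281188965, 0.015543249435722828), 0.2684379816055298)
```

View pics/e.png

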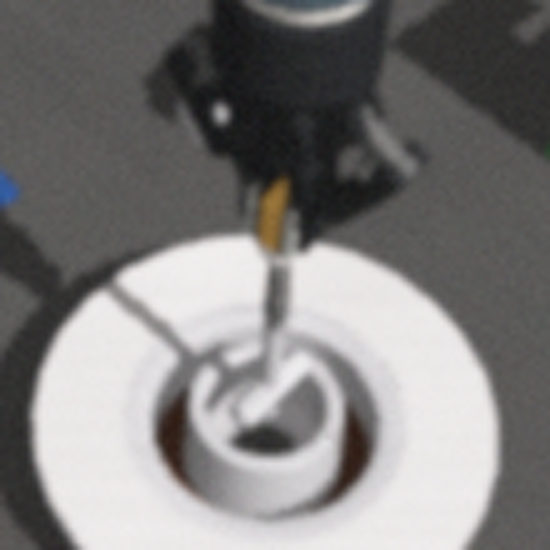

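Head is centred over the bore mouth and aligned along world x. I lower it in.

```bash
python3 -m pendant '[[[0,0,0,0.4,0.03,0,5],[0,0,0,0.4,0,0,5],[0,0,0,0.4,0,0,5],[0,0,0,0.3,0,0,5],[0,0,0,0,0,0,5],[0,0,0,0,0,0,5]]]'
python3 -m pendant '[[[0,0,0,0.08,0,0,5],[0,0,0,0.08,0,0,5],[0,0,0,0.08,0,0,5],[0,0,0,0,0,0,5]]]'
```

```text
time_s: 10.6
tcp_pos: [0.5971, 0.1824, 0.2421]
orientation: [[-0.001, 0.087, -0.996], [-0.0, -0.996, -0.087], [-1.0, 0.0, 0.001]]
force: [-0.1, -0.6, -2.1]
width: 0.0128
time_s: 11.0
tcp_pos: [0.5969, 0.1824, 0.2362]
orientation: [[-0.0, 0.087, -0.996], [-0.0, -0.996, -0.087], [-1.0, 0.0, 0.0]]
force: [-0.2, 0.4, -2.4]
width: 0.0132
```

Now creep in steps of 0.5 mm per row, with short calls.

```bash
python3 -m pendant '[[[0,0,0,0.03,0,0,5],[0,0,0,0.03,0,0,5],[0,0,0,0,0,0,5]]]'
python3 -m pendant '[[[0,0,0,0.03,0,0,5],[0,0,0,0.03,0,0,5],[0,0,0,0,0,0,5]]]'
```

```text
time_s: 11.3
tcp_pos: [0.597, 0.1824, 0.2348]
orientation: [[-0.0, 0.087, -0.996], [-0.0, -0.996, -0.087], [-1.0, -0.0, 0.0]]
force: [0.6, -0.4, -2.1]
width: 0.0132
time_s: 11.6
tcp_pos: [0.5972, 0.1824, 0.2338]
orientation: [[0.001, 0.087, -0.996], [0.0, -0.996, -0.087], [-1.0, -0.0, -0.001]]
force: [-1.0, -0.4, -1.1]
width: 0.0129
```

```bash
python3 -m pendant '[[[0,0,0,0.03,0,0,5],[0,0,0,0,0,0,5]]]'
python3 -m pendant '[[[0,0,0,0.03,0,0,5],[0,0,0,0,0,0,5]]]'
```

```text
time_s: 11.8
tcp_pos: [0.5974, 0.1825, 0.2336]
orientation: [[0.001, 0.087, -0.996], [0.0, -0.996, -0.087], [-1.0, -0.0, -0.001]]
force: [-0.9, -0.4, 4.1]
width: 0.0128
time_s: 12.0
tcp_pos: [0.5975, 0.1825, 0.2336]
orientation: [[0.002, 0.087, -0.996], [0.0, -0.996, -0.087], [-1.0, -0.0, -0.002]]
force: [-2.7, 0.2, 8.8]
width: 0.013
```

```bash
python3 -m pendant '[[[0,0,0,0.025,0,0,5],[0,0,0,0,0,0,5],[0,0,0,0,0,0,5]]]'
python3 - <<'E'
from h import *
go(yaw=25)
A=get_image("scene"); save(A,'f.png',(230,170,340,280),5); print(get_state()["force"])
E
```

```text
time_s: 12.3
tcp_pos: [0.5976, 0.1825, 0.2335]
orientation: [[0.003, 0.087, -0.996], [0.0, -0.996, -0.087], [-1.0, -0.0, -0.003]]
force: [-2.3, -0.6, 10.4]
width: 0.0133
t 12.3 p [0.5976 0.1825 0.2335] yaw -85.02 j6 91.8 tilt [0.003  0.0003] F [-2.3 -0.6 10.4] M [-0.1   0.63  0.06] w 0.0133
turn x -1.92 shift units [0. 0. 0.]
[-2.26555286 -0.66816231  9.9280013 ]
```

View pics/f.png

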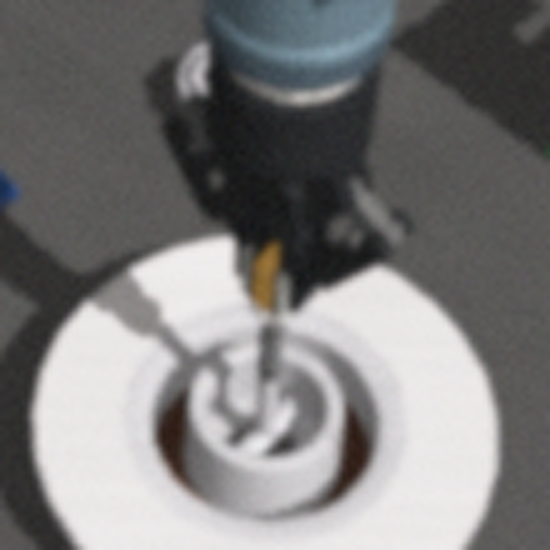

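Head is seated in the bore, bearing about 12 N. I turn the key anticlockwise.

```bash
python3 -m pendant '[[[-0.1,0,0,0,0,0,5],[-0.1,0,0,0,0,0,5],[-0.1,0,0,0,0,0,5],[-0.1,0,0,0,0,0,5],[0,0,0,0,0,0,5]]]'
python3 -c "
from h import *
go()"
```

```text
time_s: 12.85
tcp_pos: [0.5975, 0.1828, 0.2335]
orientation: [[0.003, 0.47, -0.882], [0.001, -0.882, -0.47], [-1.0, 0.001, -0.003]]
force: [-2.3, -0.6, 10.8]
width: 0.0131
t 12.85 p [0.5975 0.1828 0.2335] yaw -61.93 j6 68.7 tilt [0.0028 0.0008] F [-2.3 -0.6 10.8] M [0.05 0.6  0.12] w 0.0131
turn x -0.0 shift units [0. 0. 0.]
```

```bash
python3 -m pendant '[[[-0.1,0,0,0,0,0,5],[-0.1,0,0,0,0,0,5],[-0.1,0,0,0,0,0,5],[-0.1,0,0,0,0,0,5],[-0.1,0,0,0,0,0,5],[-0.1,0,0,0,0,0,5],[-0.1,0,0,0,0,0,5],[-0.1,0,0,0,0,0,5],[-0.1,0,0,0,0,0,5],[0,0,0,0,0,0,5]]]'
python3 -m pendant '[[[-0.1,0,0,0,0,0,5],[0,0,0,0,0,0,5],[0,0,0,0,0,0,5],[0,0,0,0,0,0,5],[0,0,0,0,0,0,5]]]'
python3 - <<'E'
from h import *
go()
A=get_image("scene"); save(A,'g.png',(250,215,310,275),9)
E
```

```text
time_s: 13.85
tcp_pos: [0.597, 0.1826, 0.2335]
orientation: [[0.001, 0.984, -0.18], [0.0, -0.18, -0.984], [-1.0, 0.001, -0.001]]
force: [-4.7, 0.4, 12.3]
width: 0.0128
time_s: 14.35
tcp_pos: [0.5969, 0.1826, 0.2335]
orientation: [[0.001, 0.997, -0.084], [0.0, -0.084, -0.997], [-1.0, 0.001, -0.0]]
force: [-4.7, -0.6, 13.8]
width: 0.0131
t 14.35 p [0.5969 0.1826 0.2335] yaw -4.79 j6 11.6 tilt [0.0013 0.0003] F [-4.7 -0.6 13.8] M [-0.07  1.14  0.08] w 0.0131
turn x -0.0 shift units [0. 0. 0.]
```

View pics/g.png

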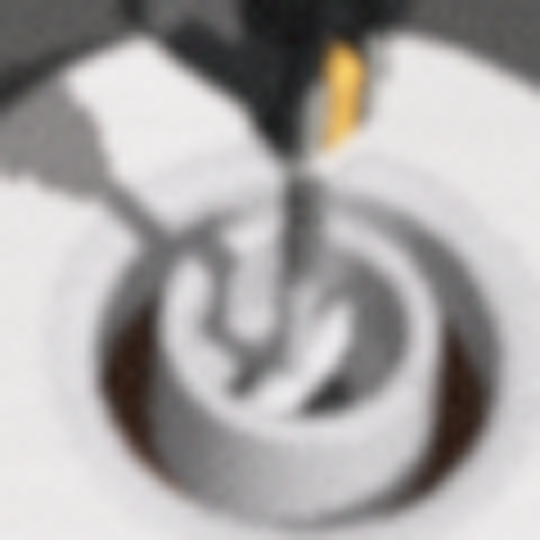

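Key turned 1.40 rad; head stayed along x. I relieve the small side load while the plungers are free, then tighten.

```bash
python3 -m pendant '[[[0,0,0,0,-0.025,0,5],[0,0,0,0,0,0,5],[0,0,0,0,0,0,5]]]'
python3 -c "
from h import *
go()"
```

```text
time_s: 14.7
tcp_pos: [0.5966, 0.1827, 0.2335]
orientation: [[0.002, 0.996, -0.084], [0.0, -0.084, -0.996], [-1.0, 0.002, -0.0]]
force: [-3.8, -0.3, 12.3]
width: 0.0132
t 14.7 p [0.5966 0.1827 0.2335] yaw -4.8 j6 11.6 tilt [0.002  0.0003] F [-3.8 -0.3 12.3] M [-0.11  0.87  0.07] w 0.0132
turn x -0.0 shift units [0. 0. 0.]
```

```bash
python3 -m pendant '[[[0.1,0,0,0,0,0,5],[0.1,0,0,0,0,0,5],[0.1,0,0,0,0,0,5],[0.1,0,0,0,0,0,5],[0.1,0,0,0,0,0,5],[0.1,0,0,0,0,0,5],[0.1,0,0,0,0,0,5],[0.1,0,0,0,0,0,5],[0.1,0,0,0,0,0,5],[0.1,0,0,0,0,0,5]]]'
python3 -c "
from h import *
go()"
python3 -m pendant '[[[0.1,0,0,0,0,0,5],[0.1,0,0,0,0,0,5],[0.1,0,0,0,0,0,5],[0.1,0,0,0,0,0,5],[0,0,0,0,0,0,5],[0,0,0,0,0,0,5]]]'
python3 -c "
from h import *
go()"
```

```text
time_s: 15.7
tcp_pos: [0.5973, 0.1823, 0.2335]
orientation: [[0.004, 0.464, -0.886], [-0.0, -0.886, -0.464], [-1.0, 0.002, -0.003]]
force: [-1.3, -1.5, 9.5]
width: 0.0133
t 15.7 p [0.5973 0.1823 0.2335] yaw -62.33 j6 69.1 tilt [ 0.0037 -0.0002] F [-1.3 -1.5  9.5] M [-0.29  0.36  0.12] w 0.0133
turn x -0.0 shift units [0. 0. 0.]
time_s: 16.3
tcp_pos: [0.5973, 0.1823, 0.2335]
orientation: [[0.004, 0.087, -0.996], [-0.0, -0.996, -0.087], [-1.0, 0.0, -0.004]]
force: [-1.3, -0.9, 9.7]
width: 0.0131
t 16.3 p [0.5973 0.1823 0.2335] yaw -85.04 j6 91.8 tilt [ 0.0036 -0.0002] F [-1.3 -0.9  9.7] M [-0.33  0.43 -0.09] w 0.0131
turn x -0.0 shift units [0. 0. 0.]
```

```bash
for i in 1; do python3 -m pendant '[[[0.06,0,0,0,0,0,5],[0,0,0,0,0,0,5],[0,0,0,0,0,0,5]]]'; python3 -c "
from h import *
go()"; python3 -m pendant '[[[0.06,0,0,0,0,0,5],[0,0,0,0,0,0,5],[0,0,0,0,0,0,5]]]'; python3 -c "
from h import *
go()"; done
```

```text
time_s: 16.6
tcp_pos: [0.5973, 0.1826, 0.2335]
orientation: [[0.004, 0.027, -1.0], [0.0, -1.0, -0.027], [-1.0, -0.0, -0.004]]
force: [-0.4, 0.2, 9.1]
width: 0.0131
t 16.6 p [0.5973 0.1826 0.2335] yaw -88.47 j6 95.2 tilt [0.0038 0.0005] F [-0.4  0.2  9.1] M [-0.06  0.43 -0.05] w 0.0131
turn x -0.0 shift units [0. 0. 0.]
time_s: 16.9
tcp_pos: [0.5973, 0.1828, 0.2335]
orientation: [[0.004, -0.033, -0.999], [0.001, -0.999, 0.033], [-1.0, -0.001, -0.004]]
force: [-2.1, -0.5, 9.4]
width: 0.013
t 16.9 p [0.5973 0.1828 0.2335] yaw -91.91 j6 98.7 tilt [0.0038 0.0009] F [-2.1 -0.5  9.4] M [0.13 0.34 0.02] w 0.013
turn x -0.0 shift units [0. 0. 0.]
```

Lock is tight. I lift straight up, slowly at first.

```bash
python3 -m pendant '[[[0,0,0,-0.05,0,0,5],[0,0,0,-0.08,0,0,5],[0,0,0,-0.1,0,0,5],[0,0,0,-0.15,0,0,5],[0,0,0,0,0,0,5],[0,0,0,0,0,0,5]]]'
python3 -c "
from h import *
go()"
python3 -m pendant '[[[0,0,0,-0.3,0,0,5],[0,0,0,-0.4,0,0,5],[0,0,0,-0.5,0,0,5],[0,0,0,-0.5,0,0,5],[0,0,0,-0.5,0,0,5],[0,0,0,-0.5,0,0,5],[0,0,0,-0.5,0,0,5],[0,0,0,-0.5,0,0,5],[0,0,0,0,0,0,5],[0,0,0,0,0,0,5]]]'
python3 - <<'E'
from h import *
go(.47,.0,.335)
A=get_image("scene"); save(A,'i.png',(230,150,340,260),5)
c=cloud(A,np.ones((384,512),bool)); zb=get_state()["tcp_pos"][2]-.2104
q=c[(np.hypot(c[:,0]-.597,c[:,1]-.182)<.05)&(c[:,2]>zb+.001)&(c[:,2]<zb+.018)]
print(zb,len(q),cv2.minAreaRect(q[:,:2].astype(np.float32)))
E
```

```text
time_s: 17.5
tcp_pos: [0.5966, 0.1823, 0.2408]
orientation: [[0.0, -0.033, -0.999], [-0.0, -0.999, 0.033], [-1.0, 0.0, -0.0]]
force: [1.1, -0.8, -5.9]
width: 0.0132
t 17.5 p [0.5966 0.1823 0.2408] yaw -91.9 j6 98.7 tilt [ 0.     -0.0002] F [ 1.1 -0.8 -5.9] M [ 0.06 -0.39 -0.01] w 0.0132
turn x -0.0 shift units [0. 0. 0.]
time_s: 18.5
tcp_pos: [0.5965, 0.1825, 0.3335]
orientation: [[0.0, -0.033, -0.999], [0.0, -0.999, 0.033], [-1.0, -0.0, -0.0]]
force: [0.2, 0.2, -2.8]
width: 0.0129
t 18.5 p [0.5965 0.1825 0.3335] yaw -91.9 j6 98.7 tilt [0.0003 0.0001] F [ 0.2  0.2 -2.8] M [ 0.   -0.    0.05] w 0.0129
turn x -0.0 shift units [-0.06  7.46  4.81]
0.12233907979366118 116 ((0.5987362265586853, 0.18307115137577057), (0.015876498073339462, 0.06142193824052811), 87.06069946289062)
```

View pics/i.png

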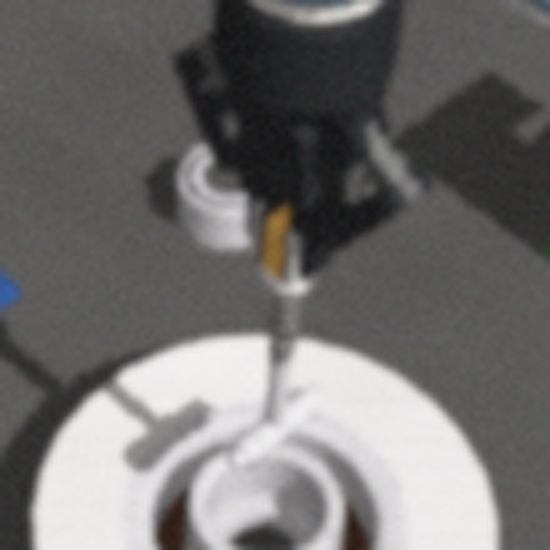

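Plungers show wider (about 61 mm by coarse depth versus 55 before), clear of the bore. I carry it back to the front of the rack.

```bash
python3 -m pendant '[[[0,0,0,0,0.93,0.6,5],[0,0,0,0,0.93,0.6,5],[0,0,0,0,0.93,0.6,5],[0,0,0,0,0.93,0.6,5],[0,0,0,0,0.93,0.6,5],[0,0,0,0,0.93,0.6,5],[0,0,0,0,0.93,0.6,5],[0,0,0,0,0.93,0.6,5],[0,0,0,0,0,0,5]]]'
python3 -m pendant '[[[0,0,0,0,1,0,5],[0,0,0,0,1,0,5],[0,0,0,0,1,0,5],[0,0,0,0,1,0,5],[0,0,0,0,1,0,5],[0,0,0,0,1,0,5],[0,0,0,0,1,0,5],[0,0,0,0,1,0,5],[0,0,0,0,0,0,5],[0,0,0,0,0,0,5]]]'
python3 -c "
from h import *
go(.4925,-.2036,.239)"
```

```text
time_s: 19.45
tcp_pos: [0.4685, -0.0013, 0.3325]
orientation: [[-0.003, -0.036, -0.999], [-0.001, -0.999, 0.036], [-1.0, 0.001, 0.003]]
force: [-0.9, 0.8, -2.1]
width: 0.0128
time_s: 20.45
tcp_pos: [0.4638, -0.1991, 0.3325]
orientation: [[-0.001, -0.034, -0.999], [0.002, -0.999, 0.034], [-1.0, -0.002, 0.001]]
force: [-0.3, -0.7, -2.5]
width: 0.0131
t 20.45 p [ 0.4638 -0.1991  0.3325] yaw -91.96 j6 56.0 tilt [-0.0011  0.0017] F [-0.3 -0.7 -2.5] M [-0.08 -0.   -0.01] w 0.0131
turn x -0.0 shift units [ 3.74  0.14 -1.15]
```

```bash
python3 -m pendant '[[[0,0,0,0,0.14,-0.6,5],[0,0,0,0,0,-0.55,5],[0,0,0,0.8,0,0,5],[0,0,0,0.8,0,0,5],[0,0,0,0.8,0,0,5],[0,0,0,0.8,0,0,5],[0,0,0,0.5,0,0,5],[0,0,0,0,0,0,5],[0,0,0,0,0,0,5],[0,0,0,0,0,0,5]]]'
python3 - <<'E'
from h import *
go(.5768,-.2151,.2385)
A=get_image("scene"); save(A,'j.png',(140,90,250,200),5)
c=cloud(A,np.ones((384,512),bool))
q=c[(np.hypot(c[:,0]-.4935,c[:,1]+.204)<.015)&(c[:,2]>.05)&(c[:,2]<.14)]
if len(q): print(len(q),np.median(q,0))
E
```

```text
time_s: 21.45
tcp_pos: [0.4931, -0.204, 0.2419]
orientation: [[0.002, -0.033, -0.999], [-0.001, -0.999, 0.033], [-1.0, 0.001, -0.002]]
force: [-0.2, 0.2, -2.2]
width: 0.0131
t 21.45 p [ 0.4931 -0.204   0.2419] yaw -91.88 j6 57.4 tilt [ 0.0018 -0.0012] F [-0.2  0.2 -2.2] M [-0.04  0.02  0.01] w 0.0131
turn x -0.0 shift units [ 0.14  0.34 -3.36]
74 [ 0.496942   -0.20131667  0.09730087]
```

View pics/j.png

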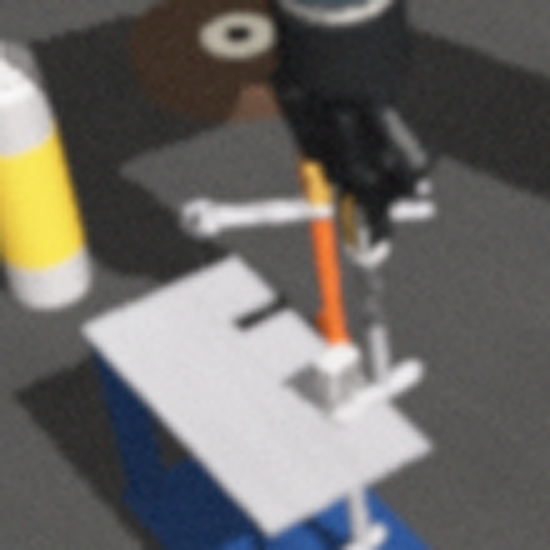

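The free slot is visible, dark, at crop (262,312), i.e. scene (192,152). I'll check its line against the path.

```bash
python3 - <<'E'
from h import *
A=get_image("scene"); g=A["color"].max(2).astype(int)
r,c=np.nonzero(g[143:160,182:202]<120); px=np.c_[c+182,r+143]
P=onplane(A,px,.150)[:,:2]
R=np.array([[.991,-.134],[.134,.991]]) # world->rack axes
Q=(P)@R.T
print(len(P),np.round(P.mean(0),4)); 
for x in np.arange(Q[:,0].min(),Q[:,0].max(),.005):
    m=(Q[:,0]>=x)&(Q[:,0]<x+.005); 
    if m.any(): print(round(x,3),m.sum(),np.round([Q[m,1].min(),Q[m,1].max(),Q[m,1].mean()],4))
print("target",R@[.5768,-.2151],"now",R@[.4931,-.204])
E
```

```text
95 [ 0.5475 -0.2198]
0.549 4 [-0.1585 -0.1506 -0.1551]
0.554 9 [-0.1623 -0.1426 -0.1527]
0.559 12 [-0.1661 -0.1347 -0.1507]
0.564 17 [-0.1699 -0.1269 -0.1482]
0.569 22 [-0.1737 -0.1191 -0.145 ]
0.574 13 [-0.1756 -0.1115 -0.1378]
0.579 3 [-0.1381 -0.1323 -0.1349]
0.584 3 [-0.1379 -0.1322 -0.1354]
0.589 2 [-0.1359 -0.134  -0.135 ]
0.594 3 [-0.1378 -0.132  -0.1346]
0.599 4 [-0.1376 -0.13   -0.1338]
0.604 3 [-0.1356 -0.1299 -0.1331]
target [ 0.6004322 -0.1358729] now [ 0.5159981 -0.1360886]
```

```bash
python3 -m pendant '[[[0,0,0,0.1,0.034,-0.336,5],[0,0,0,0.04,0.034,-0.336,5],[0,0,0,0,0.034,-0.336,5],[0,0,0,0,0.034,-0.336,5],[0,0,0,0,0.034,-0.336,5],[0,0,0,0,0.034,-0.336,5],[0,0,0,0,0.034,-0.336,5],[0,0,0,0,0,0,5]]]'
python3 -c "
from h import *
go(.5768,-.2151,.2385)"
```

```text
time_s: 22.35
tcp_pos: [0.5521, -0.2119, 0.2372]
orientation: [[0.001, -0.033, -0.999], [-0.0, -0.999, 0.033], [-1.0, 0.0, -0.001]]
force: [-0.2, 0.7, -2.3]
width: 0.0131
t 22.35 p [ 0.5521 -0.2119  0.2372] yaw -91.88 j6 60.1 tilt [ 0.0008 -0.0003] F [-0.2  0.7 -2.3] M [ 0.04 -0.05 -0.  ] w 0.0131
turn x -0.0 shift units [-0.05  0.1  -0.99]
```

```bash
python3 -m pendant '[[[0,0,0,-0.04,0.03,-0.33,5],[0,0,0,0,0.03,-0.33,5],[0,0,0,0,0.03,-0.33,5],[0,0,0,0,0,0,5],[0,0,0,0,0,0,5]]]'
python3 -m pendant '[[[0,0,0,0.08,0,0,5],[0,0,0,0.08,0,0,5],[0,0,0,0.04,0,0,5],[0,0,0,0.04,0,0,5],[0,0,0,0,0,0,5],[0,0,0,0,0,0,5]]]'
python3 -c "
from h import *
go(.5768,-.2151,.2324)"
```

```text
time_s: 22.85
tcp_pos: [0.5756, -0.2147, 0.2381]
orientation: [[-0.001, -0.033, -0.999], [0.0, -0.999, 0.033], [-1.0, -0.0, 0.001]]
force: [-0.3, -0.3, -1.5]
width: 0.0131
time_s: 23.45
tcp_pos: [0.5755, -0.2147, 0.2324]
orientation: [[-0.0, -0.033, -0.999], [-0.0, -0.999, 0.033], [-1.0, 0.0, 0.0]]
force: [-0.2, 0.9, -0.7]
width: 0.0132
t 23.45 p [ 0.5755 -0.2147  0.2324] yaw -91.9 j6 61.1 tilt [-0.0001 -0.    ] F [-0.2  0.9 -0.7] M [ 0.09  0.23 -0.03] w 0.0132
turn x -0.0 shift units [ 0.    0.01 -0.05]
```

```bash
python3 -m pendant '[[[0,0,0,0.02,0,0,5],[0,0,0,0,0,0,5],[0,0,0,0,0,0,14],[0,0,0,0,0,0,18],[0,0,0,0,0,0,24],[0,0,0,0,0,0,30],[0,0,0,0,0,0,36],[0,0,0,0,0,0,40],[0,0,0,0,0,0,40]]]'
python3 -m pendant '[[[0,0,0,-0.2,0,0,40],[0,0,0,-0.5,0,0,40],[0,0,0,-0.8,0,0,40],[0,0,0,-1,0,0,40],[0,0,0,-1,0,0,40],[0,0,0,-1,0,0,40],[0,0,0,0,0,1,40],[0,0,0,0,0,1,40],[0,0,0,0,0,1,40],[0,0,0,0,0,1,40]]]'
python3 - <<'E'
from h import *
go()
A=get_image("scene"); save(A,'k.png',(140,95,240,195),5)
c=cloud(A,np.ones((384,512),bool))
for nm,(kx,ky) in dict(big=(.577,-.214),small=(.588,-.114)).items():
    k=c[(np.hypot(c[:,0]-kx,c[:,1]-ky)<.03)&(c[:,2]>.160)&(c[:,2]<.21)]
    t=k[k[:,2]>k[:,2].max()-.010]; rc=cv2.minAreaRect(t[:,:2].astype(np.float32)); print(nm,len(k),np.round(rc[0],4),np.round(rc[1],4),round(rc[2],1),k[:,2].max())
q=c[(np.hypot(c[:,0]-.577,c[:,1]+.215)<.05)&(c[:,2]>.02)&(c[:,2]<.045)]
print(len(q), cv2.minAreaRect(q[:,:2].astype(np.float32)) if len(q)>3 else None)
E
```

```text
time_s: 24.35
tcp_pos: [0.5756, -0.2148, 0.2317]
orientation: [[-0.0, -0.033, -0.999], [-0.0, -0.999, 0.033], [-1.0, 0.0, 0.0]]
force: [0.5, -0.3, 0.0]
width: 0.0399
time_s: 25.35
tcp_pos: [0.4748, -0.2113, 0.3456]
orientation: [[0.001, -0.033, -0.999], [-0.001, -0.999, 0.033], [-1.0, 0.001, -0.001]]
force: [-0.8, 0.7, 0.3]
width: 0.0402
t 25.35 p [ 0.4748 -0.2113  0.3456] yaw -91.89 j6 55.6 tilt [ 0.0014 -0.0011] F [-0.8  0.7  0.3] M [-0.03  0.01  0.02] w 0.0402
turn x -0.0 shift units [0. 0. 0.]
big 95 [ 0.5762 -0.214 ] [0.0238 0.0136] 1.7 0.19453006076220702
small 99 [ 0.5907 -0.1157] [0.0244 0.0148] 3.1 0.19464712639799175
0 None
```

View pics/k.png

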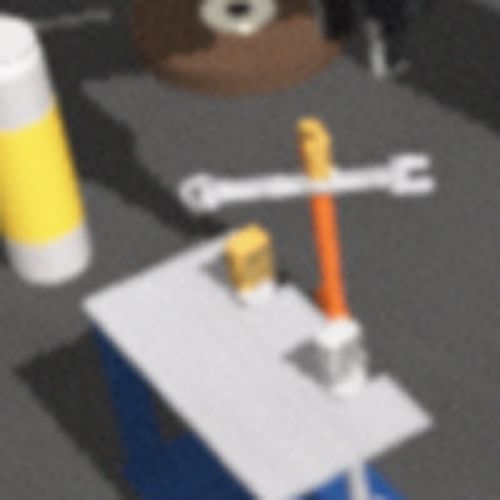

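The gauge hangs upright in its slot (key at crop (248,258)), the smaller gauge is in place, and the gripper is clear. I hand in.

```bash
python3 -m pendant '[[[0,0,0,0,0,0,40],[0,0,0,0,0,0,40],[0,0,0,0,0,0,40],[0,0,0,0,0,0,40],[0,0,0,0,0,0,40]]]'; python3 -c "
from h import *
print(job_done())"
```

```text
time_s: 25.9
tcp_pos: [0.4761, -0.2114, 0.344]
orientation: [[-0.0, -0.033, -0.999], [0.0, -0.999, 0.033], [-1.0, -0.0, 0.0]]
force: [0.2, 0.7, 1.1]
width: 0.0402
the job is handed in; nothing more can be done
None
```

I took the bore's size with the larger gauge and hung it back, locked, in the slot it came from. I handed the job in at 25.9 s; no verdict is reported.

- **In the bore:** I lowered the gauge until the head met the shoulder, about 39 mm below the rim, and pressed with about 12 to 16 N. I turned the key 1.40 rad anticlockwise, then 1.52 rad back clockwise. I then drew the gauge straight up and returned it to the rack's right slot.
- **Final view:** The brass key stood within 2 mm of where it started, at its original height. The smaller gauge had not visibly moved, and the gripper was clear.
- **Setting less certain:** After lifting, coarse depth data showed the tips about 61 mm apart, against 55 mm before. That is below the 62.8 mm required, but the camera resolution is about 2 to 3 mm. I could not confirm the exact setting any other way.
- **Lock not felt:** The wrist torque readings were too noisy to show the lock's tight stop. I rely on having turned the key 0.12 rad further back than I opened it.
- **Not checked after the hang:** The head was hidden in the last picture, and I did not measure the other bystanders again.

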